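Unpack the bottle wrenches and hang them up

TASK

A carton of new bottle-cap wrenches has been delivered and its tape cut: fold the two long outer flaps well back past upright, then the two short inner flaps underneath, and leave all four folded back. Take out every wrench there is and hang each one by the eye in its end on a peg of its own on the steel peg stand. Leave the timer, the specimen cup and the small blue-capped vial where they are.

Things in the scene. Friction and masses are not known exactly. Their poses are not given: they have to be found in the camera images.
- carton: brown carton, fixed, 180 (its x) x 145 (y) x 155 mm to the rim, 4 mm walls; origin under its centre. A dark foam insert (top 56 mm up, floor of slots 16 mm up) has four slots across y at x = -51, -17, 17, 51 mm; each may hold one wrench standing eye up, its top 24 mm below the rim. Two outer flaps on the long sides lie over two inner flaps on the short sides; board 3 mm.
- outer_left (a joint): angle of the carton's outer flap on the +y side, 66 mm deep, 180 mm long, light tape on its free edge: 0 shut and level, 1.57 upright, 3.14 folded out level, stop 3.3. It stays where it is left (0.3 N at the edge moves it). It starts sprung up by 0.7 to 1.05, a gap left along the middle.
- outer_left_hinge (a point): middle of the crease (hinge line) of that flap, at the carton's y = +72.5 mm, 158 mm up from its underside; axes as the carton's
- outer_right (a joint): angle of the carton's outer flap on the -y side, 66 mm deep, 180 mm long, light tape on its free edge: 0 shut and level, 1.57 upright, 3.14 folded out level, stop 3.3. It stays where it is left (0.3 N at the edge moves it). It starts sprung up by 0.7 to 1.05, a gap left along the middle.
- outer_right_hinge (a point): middle of the crease (hinge line) of that flap, at the carton's y = -72.5 mm, 158 mm up from its underside; axes as the carton's
- inner_near (a joint): angle of the carton's inner flap on the -x side (towards the robot), 60 mm deep, 139 mm long at the crease, 71 mm at its free edge: 0 shut and level, 1.57 upright, 3.14 folded out level, stop 3.3. It stays where it is left (0.3 N at the edge moves it). It starts at 0.12 to 0.28, under the outer flaps; 60 mm is open between the two inner ones.
- inner_near_hinge (a point): middle of the crease (hinge line) of that flap, at the carton's x = -90 mm, 155 mm up from its underside; axes as the carton's
- inner_far (a joint): angle of the carton's inner flap on the +x side, 60 mm deep, 139 mm long at the crease, 71 mm at its free edge: 0 shut and level, 1.57 upright, 3.14 folded out level, stop 3.3. It stays where it is left (0.3 N at the edge moves it). It starts at 0.12 to 0.28, under the outer flaps; 60 mm is open between the two inner ones.
- inner_far_hinge (a point): middle of the crease (hinge line) of that flap, at the carton's x = +90 mm, 155 mm up from its underside; axes as the carton's
- wrench_blue_eye (a point): blue flat plastic bottle-cap wrench, 8 mm thick (its x), 115 mm long (z): centre of the hanging eye, a hole 20 mm wide through x in its upper end, which is 36 mm wide (y; flat sides 20 mm tall) and ends 18 mm above. Below: handle 22 mm wide, cap ring 50 mm wide, foot 97 mm below this point. 45 g. In the carton its axes are the carton's. None if absent.
- wrench_red_eye (a point): red flat plastic bottle-cap wrench, 8 mm thick (its x), 115 mm long (z): centre of the hanging eye, a hole 20 mm wide through x in its upper end, which is 36 mm wide (y; flat sides 20 mm tall) and ends 18 mm above. Below: handle 22 mm wide, cap ring 50 mm wide, foot 97 mm below this point. 45 g. In the carton its axes are the carton's. None if absent.
- wrench_green_eye (a point): green flat plastic bottle-cap wrench, 8 mm thick (its x), 115 mm long (z): centre of the hanging eye, a hole 20 mm wide through x in its upper end, which is 36 mm wide (y; flat sides 20 mm tall) and ends 18 mm above. Below: handle 22 mm wide, cap ring 50 mm wide, foot 97 mm below this point. 45 g. In the carton its axes are the carton's. None if absent.
- wrench_yellow_eye (a point): yellow flat plastic bottle-cap wrench, 8 mm thick (its x), 115 mm long (z): centre of the hanging eye, a hole 20 mm wide through x in its upper end, which is 36 mm wide (y; flat sides 20 mm tall) and ends 18 mm above. Below: handle 22 mm wide, cap ring 50 mm wide, foot 97 mm below this point. 45 g. In the carton its axes are the carton's. None if absent.
- peg_stand: loose steel peg stand, 0.95 kg: base plate 140 x 292 x 12 mm, crossbar (top edge 184 mm up) with four pegs 74 mm apart that point to its -x, towards the robot. Origin at bench height under the crossbar (base from 95 mm before to 45 mm behind it); y left, z up
- peg_a (a point): ball tip (11 mm) of the leftmost (+y) peg, 187.5 mm up; from here the 7 mm peg runs 60 mm along the stand's +x to the crossbar, falling 15 degrees (16 mm over the 60). Axes as the stand's. A wrench hangs with its eye's axis along the peg
- peg_b (a point): ball tip (11 mm) of the second from left peg, 187.5 mm up; from here the 7 mm peg runs 60 mm along the stand's +x to the crossbar, falling 15 degrees (16 mm over the 60). Axes as the stand's. A wrench hangs with its eye's axis along the peg
- peg_c (a point): ball tip (11 mm) of the third from left peg, 187.5 mm up; from here the 7 mm peg runs 60 mm along the stand's +x to the crossbar, falling 15 degrees (16 mm over the 60). Axes as the stand's. A wrench hangs with its eye's axis along the peg
- peg_d (a point): ball tip (11 mm) of the rightmost (-y) peg, 187.5 mm up; from here the 7 mm peg runs 60 mm along the stand's +x to the crossbar, falling 15 degrees (16 mm over the 60). Axes as the stand's. A wrench hangs with its eye's axis along the peg
- timer: small white lab timer, 60 x 70 x 22 mm, bystander; origin under its centre
- specimen_cup_1: specimen cup with screw lid, 64 mm across, 71 mm high, bystander; origin under its centre
- control_vial_3: small dark vial with a blue cap, 25 mm across, 48 mm high, bystander; origin under its centre

How it is judged:
On the way, in this order (a step that is already met when the one before it is completed fails the run):
1. both outer flaps are folded back, at least 30 degrees past upright (2.1 rad) (value of joint each of outer_left, outer_right above 2.1 rad), for 0.2 s.
2. both inner flaps are folded back as far, the outer ones still being so (all of step 1 and value of joint each of inner_near, inner_far above 2.1 rad), for 0.2 s.
At the end, for the whole second after the job is handed in: All four flaps are over 2.1 rad; every wrench present hangs within 0.35 rad of plumb, its eye's centre between a peg's ball tip and the crossbar, within 14 mm sideways and at most 35 mm below the tip's height; no two on one peg; the stand is upright (all of step 2 and ((x of wrench_blue_eye in the frame of peg_a between -0.002 and 0.062 m and y of wrench_blue_eye in the frame of peg_a between -0.014 and 0.014 m and z of wrench_blue_eye in the frame of peg_a between -0.035 and 0.005 m) or (x of wrench_blue_eye in the frame of peg_b between -0.002 and 0.062 m and y of wrench_blue_eye in the frame of peg_b between -0.014 and 0.014 m and z of wrench_blue_eye in the frame of peg_b between -0.035 and 0.005 m) or (x of wrench_blue_eye in the frame of peg_c between -0.002 and 0.062 m and y of wrench_blue_eye in the frame of peg_c between -0.014 and 0.014 m and z of wrench_blue_eye in the frame of peg_c between -0.035 and 0.005 m) or (x of wrench_blue_eye in the frame of peg_d between -0.002 and 0.062 m and y of wrench_blue_eye in the frame of peg_d between -0.014 and 0.014 m and z of wrench_blue_eye in the frame of peg_d between -0.035 and 0.005 m)) and angle between each of wrench_blue_eye, wrench_red_eye, wrench_green_eye, wrench_yellow_eye's own z axis and vertical below 0.35 rad and ((x of wrench_red_eye in the frame of peg_a between -0.002 and 0.062 m and y of wrench_red_eye in the frame of peg_a between -0.014 and 0.014 m and z of wrench_red_eye in the frame of peg_a between -0.035 and 0.005 m) or (x of wrench_red_eye in the frame of peg_b between -0.002 and 0.062 m and y of wrench_red_eye in the frame of peg_b between -0.014 and 0.014 m and z of wrench_red_eye in the frame of peg_b between -0.035 and 0.005 m) or (x of wrench_red_eye in the frame of peg_c between -0.002 and 0.062 m and y of wrench_red_eye in the frame of peg_c between -0.014 and 0.014 m and z of wrench_red_eye in the frame of peg_c between -0.035 and 0.005 m) or (x of wrench_red_eye in the frame of peg_d between -0.002 and 0.062 m and y of wrench_red_eye in the frame of peg_d between -0.014 and 0.014 m and z of wrench_red_eye in the frame of peg_d between -0.035 and 0.005 m)) and ((x of wrench_green_eye in the frame of peg_a between -0.002 and 0.062 m and y of wrench_green_eye in the frame of peg_a between -0.014 and 0.014 m and z of wrench_green_eye in the frame of peg_a between -0.035 and 0.005 m) or (x of wrench_green_eye in the frame of peg_b between -0.002 and 0.062 m and y of wrench_green_eye in the frame of peg_b between -0.014 and 0.014 m and z of wrench_green_eye in the frame of peg_b between -0.035 and 0.005 m) or (x of wrench_green_eye in the frame of peg_c between -0.002 and 0.062 m and y of wrench_green_eye in the frame of peg_c between -0.014 and 0.014 m and z of wrench_green_eye in the frame of peg_c between -0.035 and 0.005 m) or (x of wrench_green_eye in the frame of peg_d between -0.002 and 0.062 m and y of wrench_green_eye in the frame of peg_d between -0.014 and 0.014 m and z of wrench_green_eye in the frame of peg_d between -0.035 and 0.005 m)) and ((x of wrench_yellow_eye in the frame of peg_a between -0.002 and 0.062 m and y of wrench_yellow_eye in the frame of peg_a between -0.014 and 0.014 m and z of wrench_yellow_eye in the frame of peg_a between -0.035 and 0.005 m) or (x of wrench_yellow_eye in the frame of peg_b between -0.002 and 0.062 m and y of wrench_yellow_eye in the frame of peg_b between -0.014 and 0.014 m and z of wrench_yellow_eye in the frame of peg_b between -0.035 and 0.005 m) or (x of wrench_yellow_eye in the frame of peg_c between -0.002 and 0.062 m and y of wrench_yellow_eye in the frame of peg_c between -0.014 and 0.014 m and z of wrench_yellow_eye in the frame of peg_c between -0.035 and 0.005 m) or (x of wrench_yellow_eye in the frame of peg_d between -0.002 and 0.062 m and y of wrench_yellow_eye in the frame of peg_d between -0.014 and 0.014 m and z of wrench_yellow_eye in the frame of peg_d between -0.035 and 0.005 m)) and distance between each of wrench_red_eye, wrench_green_eye, wrench_yellow_eye and wrench_blue_eye above 0.05 m and distance between each of wrench_green_eye, wrench_yellow_eye and wrench_red_eye above 0.05 m and distance between wrench_yellow_eye and wrench_green_eye above 0.05 m and angle between peg_stand's own z axis and vertical below 0.1 rad); the robot touches nothing.
It fails at once if the timer, the specimen cup or the small vial is shifted by more than 25 mm (distance of any of timer, specimen_cup_1, control_vial_3 from where it was at the start of the episode above 0.025 m).
It fails at once if the specimen cup is tipped over (angle between specimen_cup_1's own z axis and vertical above 0.6 rad).
Of wrench_blue, wrench_red, wrench_green, wrench_yellow only 3 to 4 are there at a start; the rules pass over those that are not, and their reading is None.
At some moment in a run one of peg_stand may be knocked a few centimetres aside while the robot is not near it.
It also fails if it takes over 210 s, if anything falls off the work surface, if the arm or the gripper's body presses on something with over 40 N, if the wrist force passes 120 N, or if a joint passes its speed limit or range.

ROBOT

A 6-joint arm with a two-finger parallel gripper is mounted at the origin on a cart in front of the work surface, level with it; the furniture and walls round the work are solid. World frame = base frame: x ahead of the robot, y to its left, z up, the work surface at z = 0. Lengths are in m, angles in rad, forces in N, time in s.
With the tool pointing down it reaches from about 0.275 to 0.825 m from the base axis. Payload 5.2 kg.
Tool frame: the origin (TCP) lies on the centre line of the jaws, within the pads' length; the fingertips stand 8 mm ahead of it and the grasp point (between the pads) lies 11 mm behind it; z points along the fingers, y is the line along which they close (so a half turn about z gives the same grasp; the last joint's range is limited). The gripper opens to 93 mm and grips with 3 to 60 N. Pads are 15 mm wide; open, the fingers measure 128 mm over their backs; the gripper's body (75 mm by 188 mm) begins 65 mm behind the grasp point.
Start: joints at [-1.494, 0.259, 1.535, -0, 1.348, -0.203], TCP at [0.152, -0.529, 0.227] pointing down, gripper open.
Joint ranges: [-3.14, 3.14], [-0.91, 2.08], [0.19, 2.58], [-1.22, 4.36], [0.22, 2.71], [-3.12, 3.12]. Speed limits (rad/s): [2.57, 2.57, 3.14, 3.14, 3.14, 3.14].

INTERFACE

Orientations are given as [roll, pitch, yaw] about the fixed x, y, z axes, in that order (R = Rz(yaw) Ry(pitch) Rx(roll)).
In Python, from bench import bot, get_image, camera_model gives the robot as it stands.
- The arm moves only by the shell command python3 -m pendant 'ROWS' [FORCE]. ROWS is JSON, a list of rows, each a list of 3 entries, a list of its own where there are three numbers: the shift along the world's x, y, z in m, then the turn, a rotation vector about the world's x, y, z in rad, then the closure, from -1 (fully open) to 1 (shut), so that 0 is half open. A call has 1 to 5 rows; each row is the pose to reach, as a shift and turn from the pose commanded when the call began; what a row does not reach only later rows make up. A row lasts 1/12 s, in which the tool goes at most 41.7 mm and 7.16 degrees, less where a joint would pass 70% of its speed; a pose out of reach is approached as far as the arm can. A call with a gripper value outside its range is refused whole. The fingers move at their own pace and stop on an object; FORCE is the grip in N (left out, the last holds). Time passes only in rows, so rows that repeat a pose let the fingers close. It gives the time, the measured TCP pose, the force, the opening and the grip force at its end, in the units of the state.
- bot.read_state(): the state, without advancing time (a new reading comes with each control period).
- get_image(name): name is "scene" or "top"; returns (picture, depth): 384x512x3 uint8, red, green, blue; 384x512 float32, m along the optical axis (not along the pixel's ray), 0 where there is no reading.
- camera_model(name): a dict with "fovy" (degrees; the focal length in pixels is half the picture's height over the tangent of half this angle, whatever the lens; pixels are square), "cx", "cy" (the principal point, pixels), "extrinsics" (4x4, takes a point from world to camera coordinates). Camera axes: x right, y down, z forward; pixel columns grow to the right and rows downward; lengths in m; the calibration is good to about 2 mm. A picture is of the moment at which its call begins. camera_model takes no time and is no camera call.
- bot.close_job(): hands the job in; it is judged then, once.
The state is a dict: "time_s": time; "q": joint angles; "qvel": joint speeds; "joint_efforts": joint torques, N m; "tcp_pos": TCP position; "tcp_rot": TCP orientation; "force": force on the tool from outside, world axes, zero at the start; "ft_torque": the same for the moment, N m; "finger_gap": opening from 0.0 (shut) to 1.0 (fully open); "gripper_force": force on a finger pad.
Only numpy, scipy, OpenCV 4.12 (cv2) and the standard library are available. Lean on these libraries where they do the work, as an engineer would, in place of code of your own. Each camera call takes 0.05 s, during which the arm holds its last target. There are 200 camera calls.

## Working session

There is one attempt and no reset: what is moved stays moved. The work goes in short steps, Python scripts to look and compute and a shell command to move; the robot and the scene stay as the last step left them, time stands still between calls to the robot, and variables do not carry over. Pictures are saved under pics/ and viewed, at most 14 in all, crops included, and the job is handed in when it is done.

```bash
mkdir -p pics; ls; cat > h.py <<'E'
import numpy as np,cv2
from bench import bot,get_image,camera_model
def cam(n):
    m=camera_model(n);f=192/np.tan(np.radians(m['fovy']/2));return m,f,np.array(m['extrinsics'])
def cloud(n,d):
    m,f,E=cam(n);v,u=np.mgrid[:384,:512]
    P=np.stack([(u-m['cx'])/f*d,(v-m['cy'])/f*d,d],-1)
    W=(P-E[:3,3])@E[:3,:3]; W[d<=0]=np.nan; return W
def proj(n,p):
    m,f,E=cam(n);c=np.atleast_2d(p)@E[:3,:3].T+E[:3,3];return np.c_[c[:,0]/c[:,2]*f+m['cx'],c[:,1]/c[:,2]*f+m['cy']]
def snap(n,tag):
    im,d=get_image(n);cv2.imwrite(f'pics/{tag}.png',im[...,::-1]);np.savez(f'pics/{tag}.npz',im=im,W=cloud(n,d));return im,cloud(n,d)
E
python3 - <<'E'
from h import *
for n in('scene','top'):
    snap(n,n+'0');m=camera_model(n);print(n,m)
s=bot.read_state();print(s)
a=cv2.imread('pics/scene0.png');b=cv2.imread('pics/top0.png')
cv2.imwrite('pics/s1.png',cv2.resize(a,(800,600)));cv2.imwrite('pics/t1.png',cv2.resize(b,(800,600)))
E
```

```text
pics
scene {'fovy': 48.77142067100131, 'cx': 262.4268928371549, 'cy': 190.16533141546574, 'extrinsics': array([[-0.76080748, -0.64894202,  0.00679921,  0.43616079],
       [-0.45791921,  0.52937302, -0.71419479,  0.333473  ],
       [ 0.45987169, -0.54647823, -0.69991397,  1.4521884 ],
       [ 0.        ,  0.        ,  0.        ,  1.        ]])}
top {'fovy': 52.410301421070194, 'cx': 257.1588747883839, 'cy': 190.62056366687577, 'extrinsics': array([[-0.02450403, -0.99963346,  0.01151066,  0.03589448],
       [-0.98076297,  0.0218078 , -0.19398048,  0.556005  ],
       [ 0.19365836, -0.01604254, -0.98093786,  1.20787824],
       [ 0.        ,  0.        ,  0.        ,  1.        ]])}
{'time_s': 0.1, 'q': array([-1.49379066e+00,  2.59266310e-01,  1.53594307e+00,  1.42305178e-05,
        1.34798078e+00, -2.02798075e-01]), 'qvel': array([-6.80334294e-04, -2.31357384e-03, -3.05587533e-03,  2.01380685e-03,
       -1.49353283e-03, -8.93529367e-05]), 'joint_efforts': array([ 1.08590688e-03, -4.38212478e+01, -2.84645480e+01,  7.18717184e-02,
        3.61290271e-02, -4.95167308e-05]), 'tcp_pos': array([ 0.15188439, -0.5281363 ,  0.22591514]), 'tcp_rot': array([-3.14003068e+00, -3.35344112e-04,  2.79800329e-01]), 'force': array([-0.72471815, -0.04833088, -0.0562156 ]), 'ft_torque': array([ 0.00456885, -0.00580721,  0.06317814]), 'gripper_force': 0.0, 'finger_gap': 1.0008813489746708}
```

View pics/s1.png

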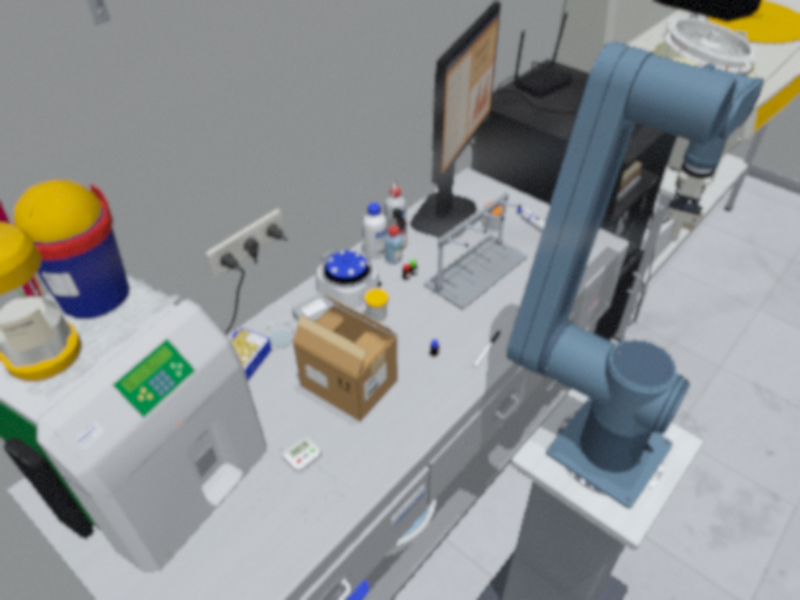

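View pics/t1.png

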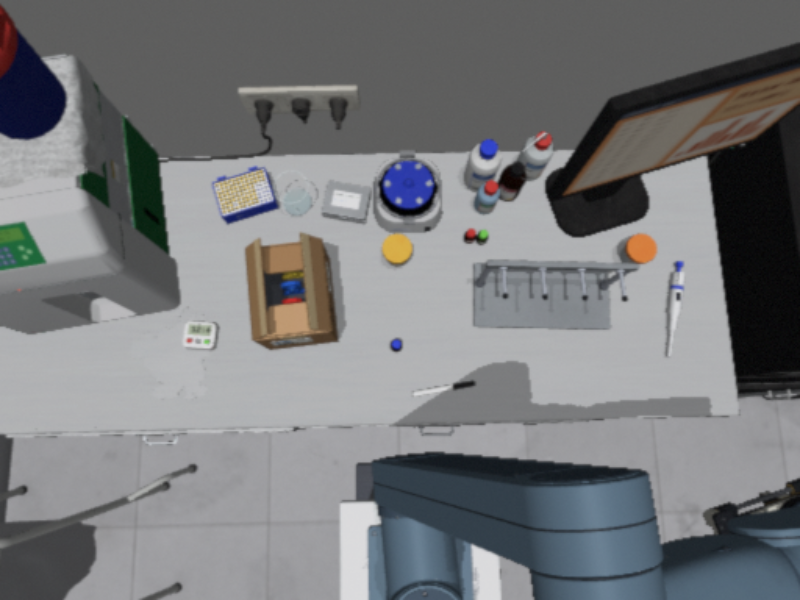

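The two views show the carton at top px (290,290) with blue, red and yellow wrenches in the gap, and the stand at (545,290). The specimen cup is at (397,250), the vial at (396,344) and the timer at (200,334).

```bash
python3 - <<'E'
from h import *
b=cv2.imread('pics/top0.png')
A=cv2.resize(b[145:228,150:225],None,fx=6.5,fy=6.5,interpolation=cv2.INTER_CUBIC)
B=cv2.resize(b[155:220,290:420],None,fx=6,fy=6,interpolation=cv2.INTER_CUBIC)
print(A.shape,B.shape)
cv2.imwrite('pics/c1.png',A)
cv2.imwrite('pics/c2.png',B)
W=np.load('pics/top0.npz')['W']
z=W[...,2]
# carton points
m=np.zeros(z.shape,bool);m[140:235,145:230]=1
for lo,hi in((.14,.17),(.17,.19),(.19,.23)):
    k=m&(z>lo)&(z<hi);p=W[k];print(lo,len(p),p.min(0),p.max(0))
    if len(p)>9:
        print(cv2.minAreaRect(p[:,:2].astype(np.float32)))
# stand base
m=np.zeros(z.shape,bool);m[155:220,295:420]=1
k=m&(z>.006)&(z<.02);print(cv2.minAreaRect(W[k][:,:2].astype(np.float32)),k.sum())
k=m&(z>.165)&(z<.2);p=W[k];print(len(p),p.min(0),p.max(0))
for (u,v) in [(397,250),(396,344),(200,334)]:print(W[int(v*.64),int(u*.64)])
E
```

```text
(540, 488, 3) (390, 780, 3)
0.14 1229 [0.46259302 0.15805245 0.14001133] [0.65641369 0.32292001 0.16999641]
((0.559084415435791, 0.24028515815734863), (0.18129092454910278, 0.15000289678573608), 5.790506839752197)
0.17 592 [0.46404975 0.15993697 0.17000258] [0.65479363 0.31643328 0.18989733]
((0.5594454407691956, 0.2399185597896576), (0.17933912575244904, 0.14410702884197235), 5.614667892456055)
0.19 799 [0.46490183 0.17483378 0.19005028] [0.65347868 0.30055946 0.221036  ]
((0.5592857599258423, 0.23681116104125977), (0.18112072348594666, 0.11419534683227539), 5.497256755828857)
((0.573817253112793, -0.3115573525428772), (0.4042874872684479, 0.21960143744945526), 89.323486328125) 3061
723 [ 0.51629456 -0.42134568  0.16512932] [ 0.60187759 -0.13609209  0.1961578 ]
[0.65385477 0.0309506  0.07422478]
[0.46272492 0.03844262 0.04455154]
[0.49864276 0.44809621 0.01674867]
```

View pics/c1.png

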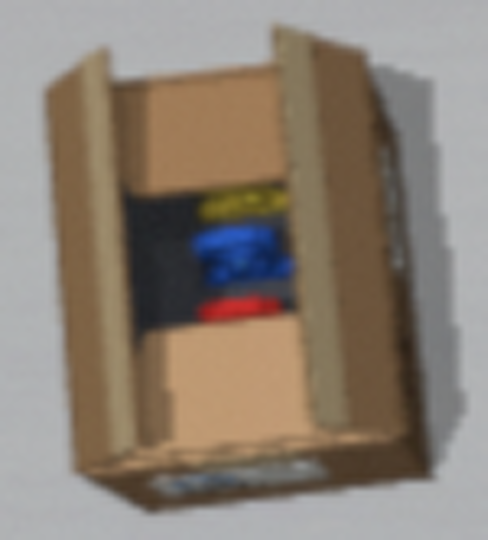

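View pics/c2.png

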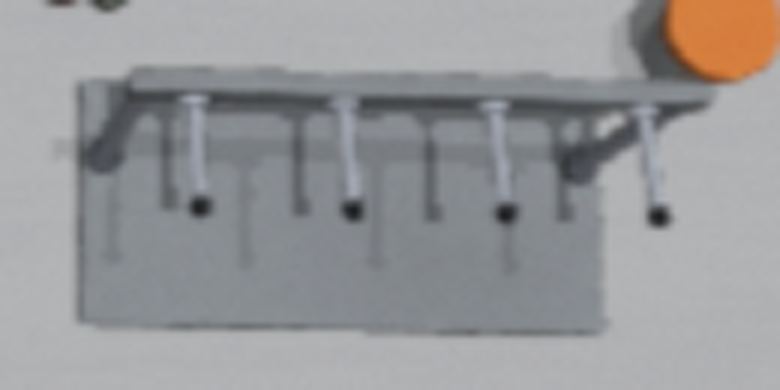

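Both crops are clear. In the first, the wrenches show yellow (245,203), blue (240,255) and red (240,308). In the second, the peg balls are at (200,205), (352,210), (506,212) and (657,216).

```bash
cat >> h.py <<'E'
def ray(n,uv,z):
    m,f,E=cam(n);out=[]
    C=-E[:3,:3].T@E[:3,3]
    for u,v in uv:
        d=E[:3,:3].T@np.array([(u-m['cx'])/f,(v-m['cy'])/f,1]);out.append(C+d*(z-C[2])/d[2])
    return np.round(out,4)
E
python3 - <<'E'
from h import *
p=ray('top',[(323.3,189.2),(348.7,190),(374.3,190.3),(399.5,191)],.1875);print(p)
d=np.diff(p[:,:2],axis=0);print(np.hypot(*d.T), 'yaw',np.arctan2(p[0,0]-p[3,0],-(p[0,1]-p[3,1])))
E
python3 -m pendant '[[[0.1,0.19,0.12],[0,0,-0.1],1],[[0.1,0.19,0.12],[0,0,-0.1],1],[[0.1,0.19,0.12],[0,0,-0.1],1],[[0.1,0.19,0.12],[0,0,-0.1],1],[[0.1,0.19,0.12],[0,0,-0.1],1]]' 10
python3 -m pendant '[[[0.09,0.17,0],[0,0,-0.08],1],[[0.09,0.17,0],[0,0,-0.08],1],[[0.09,0.17,0],[0,0,-0.08],1],[[0.09,0.17,0],[0,0,-0.08],1],[[0.09,0.17,0],[0,0,-0.08],1]]'
```

```text
[[ 0.5303 -0.1665  0.1875]
 [ 0.5263 -0.24    0.1875]
 [ 0.5238 -0.3143  0.1875]
 [ 0.5201 -0.3875  0.1875]]
[0.07360876 0.07434205 0.07329345] yaw 3.095471537575282
time_s: 0.52
tcp_pos: [0.2369, -0.3658, 0.3287]
tcp_rot: [-3.141, -0.0, 0.179]
force: [0.5, -0.4, 1.1]
finger_gap: 0.695
gripper_force: 0.0
time_s: 0.93
tcp_pos: [0.3272, -0.1942, 0.3283]
tcp_rot: [-3.141, -0.001, 0.101]
force: [1.0, 0.6, -0.1]
finger_gap: 0.337
gripper_force: 0.0
```

```bash
python3 -m pendant '[[[0.08,0.15,0],[0,0,0],1],[[0.08,0.15,0],[0,0,0],1],[[0.08,0.15,0],[0,0,0],1],[[0.08,0.15,0],[0,0,0],1],[[0.08,0.15,0],[0,0,0],1]]' 10 | head -2
python3 -m pendant '[[[0.08,0.15,0],[0,0,0],1],[[0.08,0.15,0],[0,0,0],1],[[0.08,0.15,0],[0,0,0],1],[[0.08,0.15,0],[0,0,0],1],[[0.08,0.15,0],[0,0,0],1]]' 10 | head -2
python3 -m pendant '[[[0.072,0.132,-0.05],[0,0,0],1],[[0.072,0.132,-0.05],[0,0,0],1],[[0.072,0.132,-0.05],[0,0,0],1],[[0.072,0.132,-0.05],[0,0,0],1],[[0.072,0.132,-0.05],[0,0,0],1]]' 10
python3 - <<'E'
from h import *
im,W=snap('top','t2');z=W[...,2]
# flap edges: highest pts per side
m=np.zeros(z.shape,bool);m[140:235,145:230]=1
c=np.array([.559,.240]);R=np.array([[np.cos(.098),-np.sin(.098)],[np.sin(.098),np.cos(.098)]])
W0=np.load('pics/top0.npz')['W'];q=(W0[...,:2]-c)@R
for s in(1,-1):
    k=m&(W0[...,2]>.165)&(W0[...,2]<.23)&(q[...,1]*s>0)&(abs(q[...,0])<.06)
    y=q[...,1][k];zz=W0[...,2][k];i=np.argsort(zz)[-25:];print(s,y[i].mean(),zz[i].mean())
E
```

```text
time_s: 1.35
tcp_pos: [0.4081, -0.0414, 0.3281]
time_s: 1.77
tcp_pos: [0.4882, 0.1073, 0.3273]
time_s: 2.18
tcp_pos: [0.559, 0.2375, 0.2738]
tcp_rot: [-3.141, 0.006, 0.103]
force: [0.0, -0.0, -0.3]
finger_gap: 0.004
gripper_force: 0.0
1 0.035243013543316944 0.21604727994238776
-1 -0.04010285814255241 0.21865005235182422
```

```bash
python3 -m pendant '[[[0,0.0,-0.04],[0,0,0],1],[[0,0,-0.086],[0,0,0],1],[[0,0,-0.086],[0,0,0],1],[[-0.002,0.02,-0.086],[0,0,0],1],[[-0.004,0.04,-0.086],[0,0,0],1]]'
python3 -m pendant '[[[-0.0015,0.015,0],[0,0,0],1],[[-0.003,0.03,0],[0,0,0],1],[[-0.0045,0.045,0],[0,0,0],1],[[-0.006,0.06,0],[0,0,0],1],[[-0.0075,0.075,0],[0,0,0],1]]'
python3 -m pendant '[[[0,0.005,0],[0,0,0],1],[[0,0.005,0],[0,0,0],1],[[0,0,0.05],[0,0,0],1],[[0.01,-0.07,0.05],[0,0,0],1],[[0.01,-0.11,0.05],[0,0,0],1]]'
python3 -m pendant '[[[0,-0.01,0],[0,0,0],1],[[0,-0.01,0],[0,0,0],1],[[0,-0.01,-0.04],[0,0,0],1],[[0,-0.01,-0.05],[0,0,0],1],[[0.002,-0.03,-0.05],[0,0,0],1]]'
python3 -m pendant '[[[0.0015,-0.015,0],[0,0,0],1],[[0.003,-0.03,0],[0,0,0],1],[[0.0045,-0.045,0],[0,0,0],1],[[0.006,-0.06,0],[0,0,0],1],[[0.0075,-0.075,0],[0,0,0],1]]'
python3 -m pendant '[[[0.001,-0.01,0],[0,0,0],1],[[0.001,-0.01,0],[0,0,0],1],[[0.001,-0.01,0],[0,0,0],1],[[0,0,0.04],[0,0,0],1],[[0,0,0.08],[0,0,0],1]]'
```

```text
time_s: 2.65
tcp_pos: [0.5548, 0.2719, 0.1932]
tcp_rot: [3.14, 0.001, 0.096]
force: [0.1, -0.7, 2.4]
finger_gap: 0.008
gripper_force: 0.5
time_s: 3.07
tcp_pos: [0.5471, 0.3505, 0.1928]
tcp_rot: [-3.142, -0.001, 0.1]
force: [0.7, 0.5, 0.2]
finger_gap: 0.004
gripper_force: 0.2
time_s: 3.48
tcp_pos: [0.5568, 0.2685, 0.2434]
tcp_rot: [-3.141, -0.005, 0.104]
force: [1.2, -0.4, -0.0]
finger_gap: 0.002
gripper_force: 0.0
time_s: 3.9
tcp_pos: [0.5539, 0.2401, 0.1863]
tcp_rot: [-3.141, 0.009, 0.103]
force: [-0.2, -0.6, -0.2]
finger_gap: 0.006
gripper_force: 0.0
time_s: 4.32
tcp_pos: [0.5642, 0.1634, 0.1902]
tcp_rot: [-3.141, 0.002, 0.101]
force: [-0.1, 1.7, -0.5]
finger_gap: 0.006
gripper_force: 0.4
time_s: 4.73
tcp_pos: [0.5625, 0.1646, 0.2688]
tcp_rot: [-3.14, 0.008, 0.101]
force: [0.4, -0.3, -0.3]
finger_gap: 0.006
gripper_force: 0.0
```

```bash
python3 - <<'E'
from h import *
im,W=snap('scene','s3');a=cv2.resize(im[180:290,170:290,::-1],None,fx=5,fy=5,interpolation=cv2.INTER_CUBIC);
im,W=snap('top','t3');b=cv2.resize(im[130:240,140:240,::-1],(500,550),interpolation=cv2.INTER_CUBIC);
cv2.imwrite('pics/v3.png',np.hstack([a,b])[:, :][:550] if 0 else cv2.resize(np.hstack([a,b]),(800,400)))
z=W[...,2];c=np.array([.559,.240]);R=np.array([[np.cos(.098),-np.sin(.098)],[np.sin(.098),np.cos(.098)]]);q=(W[...,:2]-c)@R
for s in(1,-1):
    k=(z>.12)&(z<.24)&(q[...,1]*s>.078)&(q[...,1]*s<.16)&(abs(q[...,0])<.08)
    pf=np.polyfit(q[...,1][k]*s,z[k],1);print(s,k.sum(),3.1416-np.arctan(pf[0]))
E
```

```text
1 371 2.6689215293073825
-1 92 2.5569155232637915
```

View pics/v3.png

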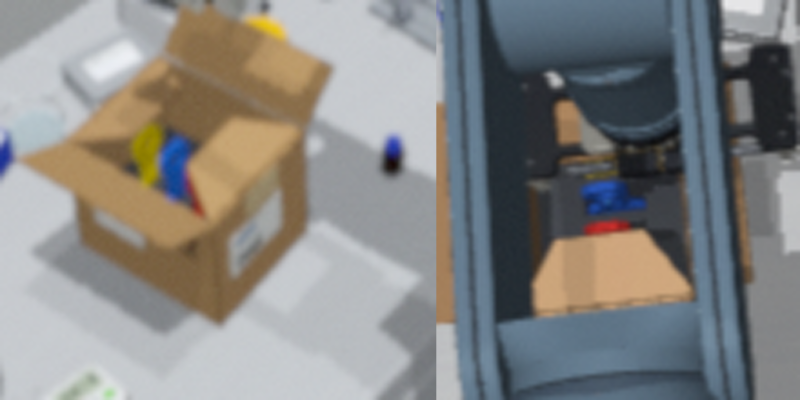

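The picture shows both outer flaps folded well out (2.67 and 2.56 rad by fit). Inside are yellow (145,150), blue (175,165) and red (195,195). Next I tilt the tool to hook the far inner flap.

```bash
python3 -m pendant '[[[0,0.05,0.02],[0.034,-0.35,0],1],[[0,0.085,0.02],[0.034,-0.35,0],1],[[0,0.085,0.02],[0.034,-0.35,0],1],[[0,0.085,0.02],[0.034,-0.35,0],1],[[0,0.085,0.02],[0.034,-0.35,0],1]]' | head -3
python3 -m pendant '[[[0,0,0],[0.034,-0.35,0],1],[[0,0,0],[0.034,-0.35,0],1],[[0,0,0],[0.034,-0.35,0],1],[[0,0,0],[0.034,-0.35,0],1],[[0,0,0],[0.034,-0.35,0],1]]' | head -4
```

```text
time_s: 5.25
tcp_pos: [0.5625, 0.2488, 0.2903]
tcp_rot: [3.14, -0.348, 0.103]
time_s: 5.67
tcp_pos: [0.5648, 0.2466, 0.2898]
tcp_rot: [3.137, -0.698, 0.101]
force: [0.1, -0.5, 0.5]
```

```bash
python3 -m pendant '[[[0,-0.005,-0.04],[0,0,0],1],[[0,-0.005,-0.08],[0,0,0],1],[[0,-0.005,-0.12],[0,0,0],1],[[0,-0.005,-0.137],[0,0,0],1],[[0,-0.005,-0.137],[0,0,0],1]]'
python3 -m pendant '[[[0.01,0.001,0],[0,0,0],1],[[0.02,0.002,0],[0,0,0],1],[[0.03,0.003,0],[0,0,0],1],[[0.035,0.0035,0.009],[0,0,0],1],[[0.04,0.004,0.02],[0,0,0],1]]'
python3 -m pendant '[[[0.01,0.001,0.016],[0,0,0],1],[[0.025,0.0025,0.016],[0,0,0],1],[[0.04,0.004,0.015],[0,0,0],1],[[0.055,0.0055,0.014],[0,0,0],1],[[0.07,0.007,0.012],[0,0,0],1]]'
python3 -m pendant '[[[0.012,0.001,-0.002],[0,0,0],1],[[0.022,0.002,-0.004],[0,0,0],1],[[0.022,0.002,-0.004],[0,0,0],1],[[0.022,0.002,-0.004],[0,0,0],1],[[0.01,0.001,0.03],[0,0,0],1]]'
python3 - <<'E'
from h import *
im,W=snap('scene','s4');a=cv2.resize(im[170:290,160:290,::-1],None,fx=5,fy=5,interpolation=cv2.INTER_CUBIC)
cv2.imwrite('pics/v4.png',a)
E
```

```text
time_s: 6.08
tcp_pos: [0.5665, 0.2403, 0.1497]
tcp_rot: [3.133, -0.695, 0.1]
force: [-0.9, -0.8, -1.1]
finger_gap: 0.005
gripper_force: 0.0
time_s: 6.5
tcp_pos: [0.6088, 0.2462, 0.1763]
tcp_rot: [3.138, -0.704, 0.099]
force: [0.0, -0.9, -0.4]
finger_gap: 0.005
gripper_force: 0.2
time_s: 6.92
tcp_pos: [0.6795, 0.2537, 0.1901]
tcp_rot: [3.14, -0.707, 0.099]
force: [-1.5, 0.1, 0.6]
finger_gap: 0.004
gripper_force: 0.4
time_s: 7.33
tcp_pos: [0.6821, 0.253, 0.2068]
tcp_rot: [3.136, -0.688, 0.101]
force: [-0.3, -0.0, -0.6]
finger_gap: 0.005
gripper_force: 0.0
```

View pics/v4.png

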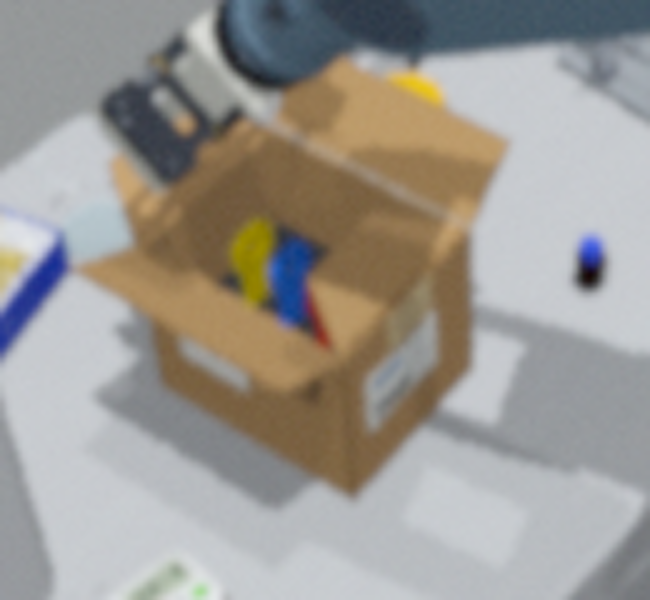

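The far flap is folded out behind the gripper (160,180). The near flap is still shut. I'll tilt the other way for it.

```bash
python3 -m pendant '[[[-0.02,-0.002,0.04],[0,0,0],1],[[-0.05,-0.005,0.08],[-0.02,0.2,0],1],[[-0.09,-0.009,0.08],[-0.034,0.35,0],1],[[-0.128,-0.0125,0.08],[-0.045,0.46,0],1],[[-0.128,-0.0125,0.08],[-0.055,0.56,0],1]]' | head -3
python3 -m pendant '[[[0,0,0],[-0.055,0.56,0],1],[[0,0,0],[-0.055,0.56,0],1],[[0,0,0],[-0.055,0.56,0],1],[[0,0,0],[-0.055,0.56,0],1],[[0,0,0],[-0.055,0.56,0],1]]' | head -3
python3 -m pendant '[[[0,0,0],[-0.027,0.275,0],1],[[0,0,0],[-0.027,0.275,0],1],[[0,0,0],[-0.027,0.275,0],1],[[0,0,0],[-0.027,0.275,0],1],[[0,0,0],[-0.027,0.275,0],1]]'
```

```text
time_s: 7.8
tcp_pos: [0.5524, 0.2431, 0.3004]
tcp_rot: [-3.141, -0.256, 0.102]
time_s: 8.22
tcp_pos: [0.5575, 0.242, 0.2955]
tcp_rot: [3.141, 0.311, 0.1]
time_s: 8.63
tcp_pos: [0.557, 0.2423, 0.2951]
tcp_rot: [3.142, 0.581, 0.1]
force: [0.3, -0.1, 0.6]
finger_gap: 0.008
gripper_force: 0.0
```

```bash
python3 -m pendant '[[[-0.003,-0.002,-0.03],[-0.012,0.119,0],1],[[-0.003,-0.002,-0.06],[-0.012,0.119,0],1],[[-0.003,-0.002,-0.1],[-0.012,0.119,0],1],[[-0.003,-0.002,-0.141],[-0.012,0.119,0],1],[[-0.003,-0.002,-0.141],[-0.012,0.119,0],1]]'
python3 -m pendant '[[[-0.01,-0.001,0],[0,0,0],1],[[-0.02,-0.002,0],[0,0,0],1],[[-0.03,-0.003,0],[0,0,0],1],[[-0.035,-0.0035,0.009],[0,0,0],1],[[-0.04,-0.004,0.02],[0,0,0],1]]'
python3 -m pendant '[[[-0.01,-0.001,0.016],[0,0,0],1],[[-0.025,-0.0025,0.016],[0,0,0],1],[[-0.04,-0.004,0.015],[0,0,0],1],[[-0.055,-0.0055,0.014],[0,0,0],1],[[-0.07,-0.007,0.012],[0,0,0],1]]'
python3 -m pendant '[[[-0.012,-0.001,-0.002],[0,0,0],1],[[-0.022,-0.002,-0.004],[0,0,0],1],[[-0.022,-0.002,-0.004],[0,0,0],1],[[-0.022,-0.002,-0.004],[0,0,0],1],[[-0.01,-0.001,0.03],[0,0,0],1]]'
python3 -m pendant '[[[0,0,0.04],[0.012,-0.12,0],1],[[0,0,0.08],[0.024,-0.245,0],1],[[0,0,0.12],[0.037,-0.37,0],1],[[0,0,0.16],[0.049,-0.49,0],1],[[-0.05,0,0.2],[0.06,-0.61,0],-0.2]]'
python3 -m pendant '[[[-0.04,-0.04,0],[0.009,-0.09,0],-0.2],[[-0.06,-0.08,0],[0.009,-0.09,0],-0.2],[[-0.06,-0.12,0],[0.009,-0.09,0],-0.2],[[-0.06,-0.16,0],[0.009,-0.09,0],-0.2],[[-0.06,-0.16,0],[0.009,-0.09,0],-0.2]]'
python3 - <<'E'
from h import *
im,W=snap('scene','s5');a=cv2.resize(im[180:290,165:275,::-1],(550,550),interpolation=cv2.INTER_CUBIC)
im,W=snap('top','t5');b=cv2.resize(im[130:240,140:250,::-1],(550,550),interpolation=cv2.INTER_CUBIC);
cv2.imwrite('pics/v5.png',cv2.resize(np.hstack([a,b]),(800,400)))
E
```

```text
time_s: 9.05
tcp_pos: [0.5507, 0.24, 0.1497]
tcp_rot: [3.14, 0.708, 0.1]
force: [-1.0, -0.2, -1.6]
finger_gap: 0.008
gripper_force: 0.0
time_s: 9.47
tcp_pos: [0.5136, 0.2365, 0.1786]
tcp_rot: [3.142, 0.697, 0.101]
force: [0.8, -0.1, -1.2]
finger_gap: 0.002
gripper_force: 0.2
time_s: 9.88
tcp_pos: [0.4441, 0.2294, 0.1901]
tcp_rot: [-3.141, 0.695, 0.1]
force: [0.6, 0.5, 1.1]
finger_gap: 0.007
gripper_force: 0.2
time_s: 10.3
tcp_pos: [0.4309, 0.2278, 0.2143]
tcp_rot: [3.139, 0.709, 0.099]
force: [1.4, 0.3, -0.5]
finger_gap: 0.001
gripper_force: 0.0
time_s: 10.72
tcp_pos: [0.4062, 0.2281, 0.4078]
tcp_rot: [3.141, 0.073, 0.097]
force: [-1.2, -0.0, 0.8]
finger_gap: 0.037
gripper_force: 0.0
time_s: 11.13
tcp_pos: [0.3403, 0.0644, 0.4052]
tcp_rot: [3.137, -0.007, 0.096]
force: [1.3, -0.5, -0.5]
finger_gap: 0.386
gripper_force: 0.0
```

View pics/v5.png

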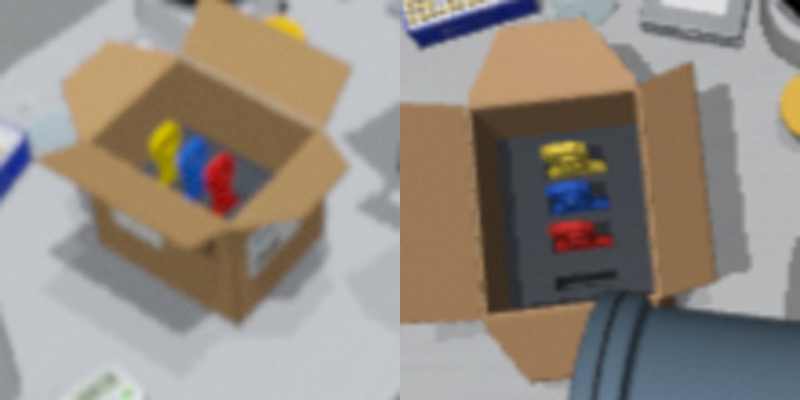

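All four flaps are folded back. There are three wrenches: yellow (572,158), blue (575,195) and red (580,235). The slot at (585,280) is empty.

```bash
python3 - <<'E'
from h import *
d=np.load('pics/top0.npz');D=np.load('pics/t5.npz');im=D['im'];W=D['W'];z=W[...,2]
c=np.array([.559,.240]);t=.098;R=np.array([[np.cos(t),-np.sin(t)],[np.sin(t),np.cos(t)]]);q=(W[...,:2]-c)@R
for ax in(0,1):
  for s in(1,-1):
    k=(z>.12)&(z<.24)&(q[...,ax]*s>(.1,.078)[ax])&(q[...,ax]*s<.16)&(abs(q[...,1-ax])<(.03,.07)[ax])
    if ax==0: k&=(z>.16)
    pf=np.polyfit(q[...,ax][k]*s,z[k],1);print('flap',ax,s,k.sum(),3.1416-np.arctan(pf[0]))
hsv=cv2.cvtColor(im,cv2.COLOR_RGB2HSV);box=np.zeros(z.shape,bool);box[160:215,165:205]=1
for n,lo,hi in(('y',20,35),('b',100,125),('r',0,8)):
    h=hsv[...,0];k=box&(hsv[...,1]>120)&(hsv[...,2]>70)&(h>=lo)&(h<=hi)
    if n=='r':k|=box&(hsv[...,1]>120)&(h>172)
    k&=(z>.085)&(z<.136);p=q[k];print(n,k.sum(),p.min(0),p.max(0),np.median(p,0),np.percentile(z[k],[50,95]))
    kk=k&(z>.118);p=q[kk];print('  top',kk.sum(),p.min(0),p.max(0),p.mean(0),'pix',np.argwhere(kk)[:,::-1].mean(0))
    print(ray('top',[np.argwhere(kk)[:,::-1].mean(0)],.131))
# rim rectangle from carton dark interior: wall tops
k=(z>.148)&(z<.16)&(abs(q[...,0])<.095)&(abs(q[...,1])<.075)
p=q[k];print(k.sum(),p.min(0),p.max(0))
E
```

```text
flap 0 1 296 2.873091104558332
flap 0 -1 176 2.7813937959490365
flap 1 1 989 2.650671797390751
flap 1 -1 649 2.349106953930681
y 72 [ 0.04586676 -0.01774839] [0.05620182 0.01801039] [ 0.04847437 -0.00010485] [0.12128045 0.13281597]
  top 40 [ 0.04672923 -0.01595543] [0.05620182 0.01801039] [0.05066538 0.00100364] pix [184.3 170.7]
[[0.6086 0.2454 0.131 ]]
b 66 [ 0.01250762 -0.01787123] [0.02203729 0.01771241] [ 0.01467555 -0.00018874] [0.12450268 0.13338857]
  top 38 [ 0.01312164 -0.01595899] [0.02203729 0.01771241] [0.01680764 0.000923  ] pix [185.23684211 181.34210526]
[[0.5752 0.2422 0.131 ]]
r 62 [-0.02103604 -0.01800873] [-0.012651    0.01801809] [-0.01928036  0.00053677] [0.12485862 0.13360881]
  top 38 [-0.02096593 -0.01800873] [-0.012651    0.01801809] [-1.74750603e-02  4.03730875e-05] pix [186.52631579 192.28947368]
[[0.5411 0.2379 0.131 ]]
484 [-0.09499386 -0.07493765] [0.09487511 0.07493354]
```

```bash
python3 -m pendant '[[[0.03,0.04,0],[0,0,0],-0.2],[[0.08,0.08,0],[0,0,0],-0.2],[[0.12,0.12,0],[0,0,0],-0.2],[[0.16,0.15,0],[0,0,0],-0.2],[[0.201,0.174,0],[0,0,0],-0.2]]' | head -3
python3 -m pendant '[[[0,0,-0.04],[0,0,0],-0.2],[[0,0,-0.08],[0,0,0],-0.2],[[0,0,-0.12],[0,0,0],-0.2],[[0,0,-0.16],[0,0,0],-0.2],[[0,0,-0.205],[0,0,0],-0.2]]' | head -3
python3 -m pendant '[[[0,0,0],[0,0,0],-0.2],[[0,0,0],[0,0,0],-0.2]]'; python3 -m pendant '[[[0,0,0],[0,0,0],-0.2]]' | head -3;python3 -m pendant '[[[0,0,0],[0,0,0],-0.2]]' | head -3
```

```text
time_s: 11.65
tcp_pos: [0.4951, 0.2117, 0.4037]
tcp_rot: [3.141, -0.004, 0.101]
time_s: 12.07
tcp_pos: [0.4946, 0.2101, 0.2002]
tcp_rot: [3.141, -0.005, 0.101]
time_s: 12.23
tcp_pos: [0.4932, 0.2091, 0.2003]
tcp_rot: [3.14, 0.002, 0.1]
force: [0.3, 1.0, 1.2]
finger_gap: 0.6
gripper_force: 0.0
time_s: 12.32
tcp_pos: [0.4959, 0.2092, 0.2038]
tcp_rot: [3.141, -0.007, 0.1]
time_s: 12.4
tcp_pos: [0.4966, 0.209, 0.2047]
tcp_rot: [3.141, -0.009, 0.1]
```

```bash
python3 -m pendant '[[[0.02,0.013,0],[0,0,0],-0.2],[[0.047,0.029,0],[0,0,0],-0.2],[[0.047,0.029,0],[0,0,0],-0.2],[[0.047,0.029,0],[0,0,0],-0.2]]' | head -3
for i in 1 2 3; do python3 -m pendant '[[[0,0,0],[0,0,0],-0.2]]' | grep tcp_p; done
python3 -m pendant '[[[0,0,-0.03],[0,0,0],-0.2],[[0,0,-0.06],[0,0,0],-0.2],[[0,0,-0.08],[0,0,0],-0.2],[[0,0,-0.1],[0,0,0],-0.2],[[0,0,-0.1],[0,0,0],-0.2]]'
```

```text
time_s: 12.73
tcp_pos: [0.5435, 0.2378, 0.2035]
tcp_rot: [3.141, -0.007, 0.1]
tcp_pos: [0.5418, 0.2371, 0.2029]
tcp_pos: [0.5411, 0.2368, 0.2025]
tcp_pos: [0.5409, 0.2367, 0.2022]
time_s: 13.4
tcp_pos: [0.5382, 0.236, 0.0976]
tcp_rot: [3.139, 0.004, 0.099]
force: [-0.9, -0.8, 0.1]
finger_gap: 0.598
gripper_force: 0.0
```

```bash
python3 -m pendant '[[[0.001,0.001,0.002],[0,0,0],1],[[0.001,0.001,0.002],[0,0,0],1],[[0.001,0.001,0.002],[0,0,0],1],[[0.001,0.001,0.002],[0,0,0],1],[[0.001,0.001,0.002],[0,0,0],1]]' 20
python3 -m pendant '[[[0,0,0.02],[0,0,0],1],[[0,0,0.04],[0,0,0],1],[[0,0,0.08],[0,0,0],1],[[0,0,0.12],[0,0,0],1],[[0,0,0.16],[0,0,0],1]]'
python3 -m pendant '[[[0,0,0.04],[0,0,0],1],[[0,0,0.08],[0,0,0],1],[[0,0,0.09],[0,0,0],1],[[0,0,0.09],[0,0,0],1]]'
```

```text
time_s: 13.82
tcp_pos: [0.5435, 0.2383, 0.1051]
tcp_rot: [3.14, -0.007, 0.099]
force: [-0.2, -0.4, 4.7]
finger_gap: 0.383
gripper_force: 20.0
time_s: 14.23
tcp_pos: [0.5417, 0.2379, 0.265]
tcp_rot: [3.14, -0.002, 0.099]
force: [1.0, -0.6, -0.6]
finger_gap: 0.385
gripper_force: 20.0
time_s: 14.57
tcp_pos: [0.5436, 0.2384, 0.358]
tcp_rot: [3.141, -0.012, 0.099]
force: [0.0, -0.1, -0.5]
finger_gap: 0.382
gripper_force: 20.0
```

```bash
python3 -m pendant '[[[-0.01,-0.04,0],[0,0,-0.07],1],[[-0.02,-0.08,0],[0,0,-0.145],1],[[-0.03,-0.12,0],[0,0,-0.145],1],[[-0.045,-0.16,0],[0,0,-0.145],1],[[-0.06,-0.2,0],[0,0,-0.145],1]]' | head -3
python3 - <<'E'
from h import *
im,W=snap('top','t6');a=cv2.resize(im[150:225,285:415,::-1],None,fx=6,fy=6,interpolation=cv2.INTER_CUBIC)
# dark balls
g=cv2.cvtColor(im,cv2.COLOR_RGB2GRAY).astype(float);print(proj('top',[[.5303,-.1665,.1875],[.5263,-.24,.1875],[.5238,-.3143,.1875],[.5201,-.3875,.1875]]))
for r in proj('top',[[.5303,-.1665,.1875],[.5263,-.24,.1875],[.5238,-.3143,.1875],[.5201,-.3875,.1875]]):
    u,v=r.round().astype(int);s=g[v-6:v+7,u-6:u+7];w=np.clip(75-s,0,None);vv,uu=np.mgrid[v-6:v+7,u-6:u+7];uv=((uu*w).sum()/w.sum(),(vv*w).sum()/w.sum());print(w.sum(),uv,ray('top',[uv],.1875))
cv2.imwrite('pics/v6.png',a)
E
```

```text
time_s: 14.98
tcp_pos: [0.4812, 0.0387, 0.3505]
tcp_rot: [3.14, 0.001, -0.045]
[[323.30874158 189.20568276]
 [348.68999284 190.00737363]
 [374.28500055 190.29473462]
 [399.51035546 190.99598594]]
122.0 (np.float64(322.7704918032787), np.float64(189.05737704918033)) [[ 0.5308 -0.165   0.1875]]
126.0 (np.float64(348.4047619047619), np.float64(189.5952380952381)) [[ 0.5275 -0.2393  0.1875]]
134.0 (np.float64(373.76119402985074), np.float64(190.2910447761194)) [[ 0.5238 -0.3128  0.1875]]
102.0 (np.float64(399.38235294117646), np.float64(190.63725490196077)) [[ 0.5212 -0.3872  0.1875]]
```

View pics/v6.png

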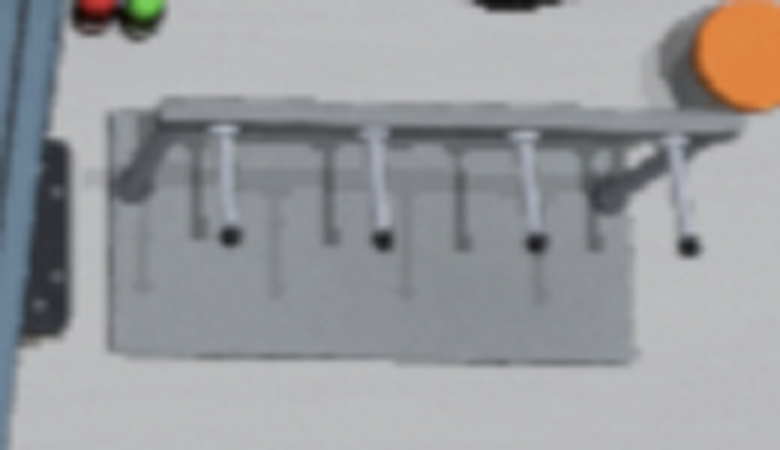

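The stand hasn't moved. The peg balls are at (230,237), (382,240), (536,243) and (688,246) in the crop.

```bash
python3 -m pendant '[[[0,-0.04,0],[0,0,0],1],[[0,-0.08,0],[0,0,0],1],[[0,-0.12,0],[0,0,0],1],[[0,-0.16,-0.02],[0,0,0],1],[[0,-0.202,-0.05],[0,0,0],1]]' | head -3
python3 -m pendant '[[[0,0,-0.03],[0,0,0],1],[[0,0,-0.06],[0,0,0],1],[[0,0,-0.09],[0,0,0],1],[[0,0,-0.12],[0,0,0],1],[[0,0,-0.128],[0,0,0],1]]' |head -3
for i in 1 2 3 4 5 6; do python3 -m pendant '[[[0,0,0],[0,0,0],1]]' | grep tcp; done
```

```text
time_s: 15.45
tcp_pos: [0.483, -0.1536, 0.3099]
tcp_rot: [3.139, -0.004, -0.046]
time_s: 15.87
tcp_pos: [0.4791, -0.1492, 0.1761]
tcp_rot: [-3.138, 0.007, -0.046]
tcp_pos: [0.4805, -0.1498, 0.1788]
tcp_rot: [-3.139, 0.004, -0.046]
tcp_pos: [0.4829, -0.1511, 0.1824]
tcp_rot: [3.141, -0.002, -0.046]
tcp_pos: [0.484, -0.1517, 0.1841]
tcp_rot: [3.139, -0.005, -0.045]
tcp_pos: [0.4842, -0.1519, 0.1844]
tcp_rot: [3.138, -0.006, -0.045]
tcp_pos: [0.484, -0.1518, 0.1842]
tcp_rot: [3.139, -0.006, -0.045]
tcp_pos: [0.4837, -0.1517, 0.1838]
tcp_rot: [3.139, -0.005, -0.046]
```

```bash
python3 -m pendant '[[[0,-0.012,-0.004],[0,0,0],1],[[0,-0.012,-0.004],[0,0,0],1],[[0,-0.012,-0.004],[0,0,0],1]]' | grep tcp
for i in 1 2 3 4 5 6; do python3 -m pendant '[[[0,0,0],[0,0,0],1]]' | grep tcp_p; done
python3 - <<'E'
from h import *
im,W=snap('scene','s7');
pa=np.array([.5308,-.1653,.1875]);u,v=proj('scene',pa)[0].astype(int);print(u,v,proj('scene',[.482,-.163,.1875]))
a=cv2.resize(im[v-45:v+45,u-55:u+65,::-1],None,fx=6,fy=6,interpolation=cv2.INTER_CUBIC);cv2.imwrite('pics/v7.png',a)
im2,W2=snap('top','t7')
for I,w,n in((im,W,'scene'),(im2,W2,'top')):
    h=cv2.cvtColor(I,cv2.COLOR_RGB2HSV);k=((h[...,0]<9)|(h[...,0]>171))&(h[...,1]>120)&(abs(w[...,0]-.49)<.06)&(abs(w[...,1]+.16)<.06)&(w[...,2]>.06)
    p=w[k];print(n,k.sum(),p.min(0) if len(p) else '',p.max(0) if len(p) else '',np.median(p,0) if len(p) else '')
E
```

```text
tcp_pos: [0.4829, -0.1642, 0.1784]
tcp_rot: [3.14, -0.003, -0.047]
tcp_pos: [0.4829, -0.1637, 0.1785]
tcp_pos: [0.483, -0.1635, 0.1786]
tcp_pos: [0.483, -0.1634, 0.1786]
tcp_pos: [0.483, -0.1633, 0.1786]
tcp_pos: [0.4831, -0.1633, 0.1787]
tcp_pos: [0.4831, -0.1633, 0.1787]
298 156 [[308.24257091 162.27592487]]
scene 88 [ 0.47327102 -0.1830283   0.09327046] [ 0.48699488 -0.13739258  0.2099755 ] [ 0.47951371 -0.16164162  0.13935576]
top 0
```

View pics/v7.png

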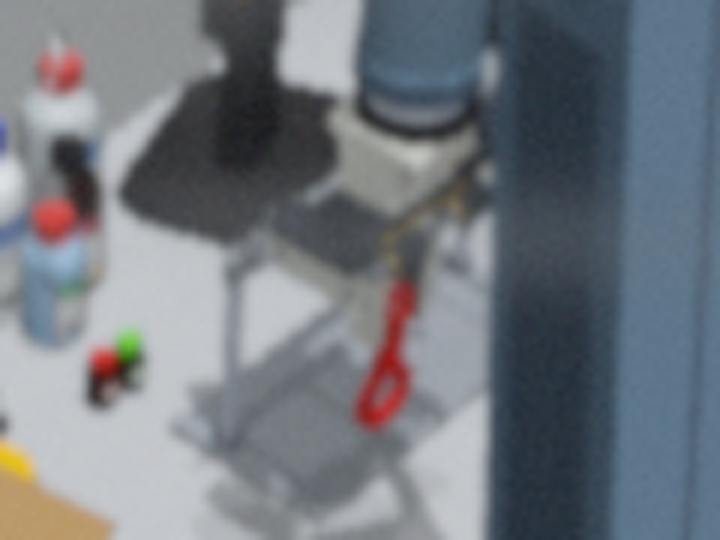

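```bash
python3 -m pendant '[[[0.01,-0.0005,-0.002],[0,0,0],1],[[0.02,-0.001,-0.002],[0,0,0],1],[[0.03,-0.0015,-0.002],[0,0,0],1],[[0.04,-0.002,-0.002],[0,0,0],1],[[0.048,-0.0022,-0.002],[0,0,0],1]]'
python3 -m pendant '[[[0.009,-0.0004,-0.002],[0,0,0],1],[[0.018,-0.0008,-0.005],[0,0,0],1],[[0.027,-0.0012,-0.007],[0,0,0],1],[[0.035,-0.0016,-0.01],[0,0,0],1],[[0.035,-0.0016,-0.01],[0,0,0],1]]'
for i in 1 2 ; do python3 -m pendant '[[[0,0,0],[0,0,0],1],[[0,0,0],[0,0,0],1],[[0,0,0],[0,0,0],1]]' | grep -E "tcp_p|force"; done
```

```text
time_s: 17.63
tcp_pos: [0.5327, -0.1658, 0.1765]
tcp_rot: [3.14, -0.003, -0.045]
force: [0.2, -0.6, -0.3]
finger_gap: 0.386
gripper_force: 20.0
time_s: 18.05
tcp_pos: [0.5672, -0.1672, 0.1656]
tcp_rot: [3.14, -0.003, -0.045]
force: [-0.6, 0.1, 0.0]
finger_gap: 0.384
gripper_force: 20.0
tcp_pos: [0.5657, -0.1672, 0.1668]
force: [0.2, -0.6, -0.1]
gripper_force: 20.0
tcp_pos: [0.5659, -0.1673, 0.1669]
force: [0.5, -0.5, -0.8]
gripper_force: 20.0
```

```bash
python3 -m pendant '[[[0,0,-0.004],[0,0,0],1],[[0,0,-0.004],[0,0,0],-0.1],[[0,0,-0.004],[0,0,0],-0.1],[[0,0,-0.004],[0,0,0],-0.1],[[0,0,-0.004],[0,0,0],-0.1]]' | grep -E "tcp_p|force|gap"
python3 -m pendant '[[[0,0,0],[0,0,0],-0.1],[[0,0,0.01],[0,0,0],-0.1],[[0,0,0.02],[0,0,0],-0.1],[[0,0,0.04],[0,0,0],-0.1],[[0,0,0.06],[0,0,0],-0.1]]'
python3 -m pendant '[[[0,0,0.04],[0,0,0],-0.2],[[0,0,0.08],[0,0,0],-0.2],[[-0.02,0.04,0.1],[0,0,0.07],-0.2],[[-0.04,0.08,0.1],[0,0,0.145],-0.2],[[-0.05,0.12,0.1],[0,0,0.145],-0.2]]' | head -3
python3 - <<'E'
from h import *
im,W=snap('scene','s8');u,v=298,156
a=cv2.resize(im[v-45:v+45,u-55:u+65,::-1],None,fx=6,fy=6,interpolation=cv2.INTER_CUBIC);cv2.imwrite('pics/v8.png',a)
h=cv2.cvtColor(im,cv2.COLOR_RGB2HSV);w=W;k=((h[...,0]<9)|(h[...,0]>171))&(h[...,1]>120)&(abs(w[...,0]-.55)<.08)&(abs(w[...,1]+.16)<.06)&(w[...,2]>.06)
p=w[k];print(k.sum(),p.min(0),p.max(0),np.median(p,0))
E
```

```text
tcp_pos: [0.566, -0.1672, 0.1625]
force: [-0.2, 0.5, 0.5]
finger_gap: 0.545
gripper_force: 0.0
time_s: 19.38
tcp_pos: [0.5659, -0.1671, 0.2239]
tcp_rot: [3.14, -0.003, -0.046]
force: [0.5, 0.5, 0.7]
finger_gap: 0.553
gripper_force: 0.0
time_s: 19.8
tcp_pos: [0.5184, -0.0561, 0.326]
tcp_rot: [3.138, -0.008, 0.101]
59 [ 0.55267094 -0.18572802  0.08184221] [ 0.56606896 -0.13799655  0.18831536] [ 0.55805767 -0.16001702  0.12655702]
```

View pics/v8.png

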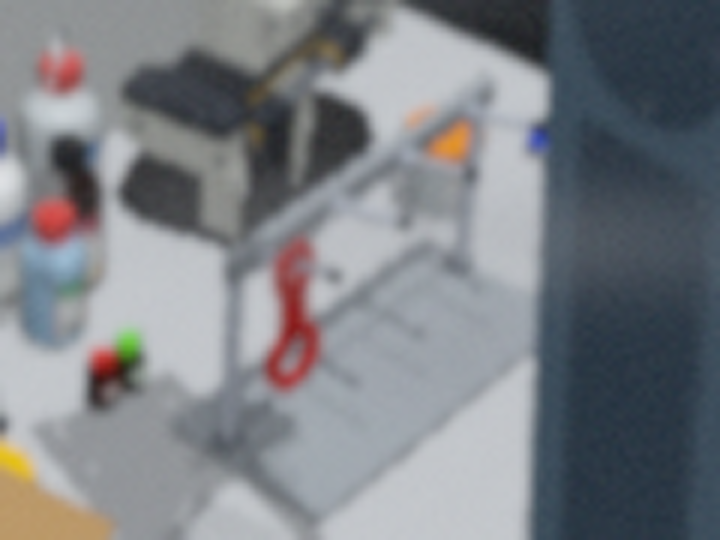

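Red hangs on peg a, at crop (295,315). Next is blue.

```bash
python3 -m pendant '[[[0.01,0.04,0],[0,0,0],-0.2],[[0.02,0.08,0],[0,0,0],-0.2],[[0.03,0.12,0],[0,0,0],-0.2],[[0.03,0.16,0],[0,0,0],-0.2],[[0.035,0.2,0],[0,0,0],-0.2]]' | grep tcp
python3 -m pendant '[[[0.01,0.04,0],[0,0,0],-0.2],[[0.02,0.08,0],[0,0,0],-0.2],[[0.023,0.1,-0.04],[0,0,0],-0.2],[[0.023,0.1,-0.08],[0,0,0],-0.2],[[0.023,0.1,-0.12],[0,0,0],-0.2]]' | grep tcp
for i in 1 2 ; do python3 -m pendant '[[[0,0,0],[0,0,0],-0.2],[[0,0,0],[0,0,0],-0.2],[[0,0,0],[0,0,0],-0.2]]' | grep -E "tcp"; done
```

```text
tcp_pos: [0.5535, 0.1458, 0.3239]
tcp_rot: [3.14, -0.005, 0.099]
tcp_pos: [0.5775, 0.2463, 0.2029]
tcp_rot: [3.141, -0.007, 0.102]
tcp_pos: [0.5783, 0.244, 0.2056]
tcp_rot: [3.14, -0.007, 0.099]
tcp_pos: [0.578, 0.2439, 0.2052]
tcp_rot: [3.141, -0.008, 0.099]
```

```bash
python3 -m pendant '[[[-0.0015,-0.002,-0.03],[0,0,0],-0.2],[[-0.0015,-0.002,-0.06],[0,0,0],-0.2],[[-0.0015,-0.002,-0.08],[0,0,0],-0.2],[[-0.0015,-0.002,-0.102],[0,0,0],-0.2],[[-0.0015,-0.002,-0.102],[0,0,0],-0.2]]' | grep -E "tcp|force"
for i in 1 2 ; do python3 -m pendant '[[[0,0,0],[0,0,0],1],[[0,0,0],[0,0,0],1],[[0,0,0],[0,0,0],1]]' 20| grep -E "tcp_p|gap|force"; done
python3 -m pendant '[[[0,0,0.02],[0,0,0],1],[[0,0,0.04],[0,0,0],1],[[0,0,0.08],[0,0,0],1],[[0,0,0.12],[0,0,0],1],[[0,0,0.16],[0,0,0],1]]' | grep -E "tcp|gap|force"
python3 -m pendant '[[[0,0,0.04],[0,0,0],1],[[0,0,0.08],[0,0,0],1],[[0,0,0.09],[0,0,0],1],[[0,0,0.09],[0,0,0],1]]'
```

```text
tcp_pos: [0.5728, 0.2411, 0.097]
tcp_rot: [3.139, 0.003, 0.099]
force: [-1.4, -0.2, -0.4]
gripper_force: 0.0
tcp_pos: [0.5766, 0.2423, 0.1028]
force: [-0.2, 0.3, 0.0]
finger_gap: 0.433
gripper_force: 0.0
tcp_pos: [0.5765, 0.2422, 0.1026]
force: [0.5, -0.2, 7.2]
finger_gap: 0.383
gripper_force: 20.0
tcp_pos: [0.5745, 0.2419, 0.2622]
tcp_rot: [3.14, -0.002, 0.099]
force: [0.7, -0.1, -0.4]
finger_gap: 0.383
gripper_force: 20.0
time_s: 22.85
tcp_pos: [0.5765, 0.2423, 0.3555]
tcp_rot: [3.141, -0.012, 0.099]
force: [-0.4, -0.2, -0.4]
finger_gap: 0.384
gripper_force: 20.0
```

```bash
cat >> h.py <<'E'
def pegs(tag):
    im,W=snap('top',tag);g=cv2.cvtColor(im,cv2.COLOR_RGB2GRAY).astype(float)
    for p in [[.5308,-.165],[.5275,-.2393],[.5238,-.3128],[.5212,-.3872]]:
        u,v=proj('top',p+[.1875])[0].round().astype(int);s=g[v-6:v+7,u-6:u+7];w=np.clip(75-s,0,None);vv,uu=np.mgrid[v-6:v+7,u-6:u+7];uv=((uu*w).sum()/w.sum(),(vv*w).sum()/w.sum());print(w.sum(),ray('top',[uv],.1875)[0])
E
python3 -m pendant '[[[-0.02,-0.04,0],[0,0,-0.07],1],[[-0.04,-0.08,0],[0,0,-0.145],1],[[-0.055,-0.12,0],[0,0,-0.145],1],[[-0.07,-0.16,0],[0,0,-0.145],1],[[-0.085,-0.19,0],[0,0,-0.145],1]]' | grep tcp
python3 -c "from h import *; pegs('t9')"
```

```text
tcp_pos: [0.4883, 0.0506, 0.3477]
tcp_rot: [3.14, 0.001, -0.045]
583.0 [ 0.5393 -0.1577  0.1875]
128.0 [ 0.5275 -0.2393  0.1875]
136.0 [ 0.5238 -0.3127  0.1875]
100.0 [ 0.5212 -0.3872  0.1875]
```

```bash
python3 -m pendant '[[[-0.005,-0.04,0],[0,0,0],1],[[-0.01,-0.08,0],[0,0,0],1],[[-0.01,-0.12,0],[0,0,0],1],[[-0.01,-0.16,0],[0,0,0],1],[[-0.01,-0.2,0],[0,0,0],1]]' | grep tcp
python3 -m pendant '[[[0,-0.04,-0.01],[0,0,0],1],[[0,-0.08,-0.02],[0,0,0],1],[[0,-0.088,-0.06],[0,0,0],1],[[0,-0.088,-0.1],[0,0,0],1],[[0,-0.088,-0.13],[0,0,0],1]]' | grep tcp
python3 -m pendant '[[[0,0,-0.03],[0,0,0],1],[[0,0,-0.045],[0,0,0],1],[[0,0,-0.045],[0,0,0],1],[[0,0,-0.045],[0,0,0],1],[[0,0,-0.045],[0,0,0],1]]' | grep tcp
for i in 1 2 ; do python3 -m pendant '[[[0,0,0],[0,0,0],1],[[0,0,0],[0,0,0],1],[[0,0,0],[0,0,0],1]]' | grep -E "tcp"; done
```

```text
tcp_pos: [0.479, -0.1491, 0.3484]
tcp_rot: [-3.141, -0.0, -0.046]
tcp_pos: [0.4779, -0.2357, 0.2151]
tcp_rot: [-3.139, 0.002, -0.048]
tcp_pos: [0.4804, -0.236, 0.1758]
tcp_rot: [3.14, -0.003, -0.046]
tcp_pos: [0.4807, -0.2363, 0.1767]
tcp_rot: [3.139, -0.005, -0.046]
tcp_pos: [0.4802, -0.236, 0.1758]
tcp_rot: [3.14, -0.004, -0.046]
```

```bash
python3 -m pendant '[[[0.01,-0.0015,0],[0,0,0],1],[[0.02,-0.002,0],[0,0,0],1],[[0.03,-0.0025,0],[0,0,0],1],[[0.04,-0.003,0],[0,0,0],1],[[0.049,-0.0033,0],[0,0,0],1]]' | grep -E "tcp|force"
python3 -m pendant '[[[0.009,-0.0004,-0.002],[0,0,0],1],[[0.018,-0.0008,-0.005],[0,0,0],1],[[0.027,-0.0012,-0.007],[0,0,0],1],[[0.034,-0.0016,-0.009],[0,0,0],1],[[0.034,-0.0016,-0.009],[0,0,0],1]]'  | grep -E "tcp|force"
python3 -m pendant '[[[0,0,-0.004],[0,0,0],1],[[0,0,-0.004],[0,0,0],1],[[0,0,-0.004],[0,0,0],-0.1],[[0,0,-0.004],[0,0,0],-0.1],[[0,0,-0.004],[0,0,0],-0.1]]' | grep -E "tcp_p|force|gap"
python3 -m pendant '[[[0,0,0],[0,0,0],-0.1],[[0,0,0],[0,0,0],-0.1],[[0,0,0.02],[0,0,0],-0.1],[[0,0,0.04],[0,0,0],-0.1],[[0,0,0.06],[0,0,0],-0.1]]'
python3 -m pendant '[[[0,0,0.04],[0,0,0],-0.2],[[0,0,0.08],[0,0,0],-0.2],[[-0.02,0.04,0.1],[0,0,0.07],-0.2],[[-0.03,0.08,0.1],[0,0,0.145],-0.2],[[-0.03,0.12,0.1],[0,0,0.145],-0.2]]' | head -3
```

```text
tcp_pos: [0.5307, -0.2394, 0.1753]
tcp_rot: [3.14, -0.003, -0.045]
force: [0.6, -0.4, -0.7]
gripper_force: 20.0
tcp_pos: [0.5643, -0.2408, 0.1656]
tcp_rot: [3.14, -0.003, -0.045]
force: [-0.4, -0.5, -0.3]
gripper_force: 20.0
tcp_pos: [0.5628, -0.241, 0.1628]
force: [-0.7, -0.2, -0.2]
finger_gap: 0.532
gripper_force: 0.0
time_s: 26.73
tcp_pos: [0.5628, -0.2408, 0.223]
tcp_rot: [3.141, -0.002, -0.046]
force: [-0.3, -1.2, 0.2]
finger_gap: 0.55
gripper_force: 0.0
time_s: 27.15
tcp_pos: [0.5325, -0.1253, 0.3249]
tcp_rot: [3.138, -0.006, 0.1]
```

```bash
python3 -m pendant '[[[0.01,0.04,0],[0,0,0],-0.2],[[0.02,0.08,0],[0,0,0],-0.2],[[0.03,0.12,0],[0,0,0],-0.2],[[0.03,0.16,0],[0,0,0],-0.2],[[0.035,0.2,0],[0,0,0],-0.2]]' | grep tcp
python3 -c "
from h import *
im,W=snap('scene','s10');u,v=298,156
cv2.imwrite('pics/v10.png',cv2.resize(im[v-45:v+45,u-55:u+65,::-1],None,fx=6,fy=6,interpolation=cv2.INTER_CUBIC))"
python3 -m pendant '[[[0.01,0.04,0],[0,0,0],-0.2],[[0.02,0.08,0],[0,0,0],-0.2],[[0.03,0.12,0],[0,0,0],-0.2],[[0.042,0.16,0],[0,0,0],-0.2],[[0.042,0.167,-0.03],[0,0,0],-0.2]]' | grep tcp
python3 -m pendant '[[[0,0,-0.03],[0,0,0],-0.2],[[0,0,-0.06],[0,0,0],-0.2],[[0,0,-0.09],[0,0,0],-0.2],[[0,0,-0.09],[0,0,0],-0.2],[[0,0,-0.09],[0,0,0],-0.2]]' | grep tcp
for i in 1 2 ; do python3 -m pendant '[[[0,0,0],[0,0,0],-0.2],[[0,0,0],[0,0,0],-0.2],[[0,0,0],[0,0,0],-0.2]]' | grep -E "tcp"; done
```

```text
tcp_pos: [0.5678, 0.0767, 0.3228]
tcp_rot: [3.14, -0.003, 0.099]
tcp_pos: [0.614, 0.2483, 0.2982]
tcp_rot: [-3.139, -0.016, 0.104]
tcp_pos: [0.6093, 0.2413, 0.2011]
tcp_rot: [3.14, 0.001, 0.099]
tcp_pos: [0.6117, 0.2419, 0.2052]
tcp_rot: [3.14, -0.008, 0.099]
tcp_pos: [0.6105, 0.2418, 0.2032]
tcp_rot: [3.14, -0.004, 0.099]
```

View pics/v10.png

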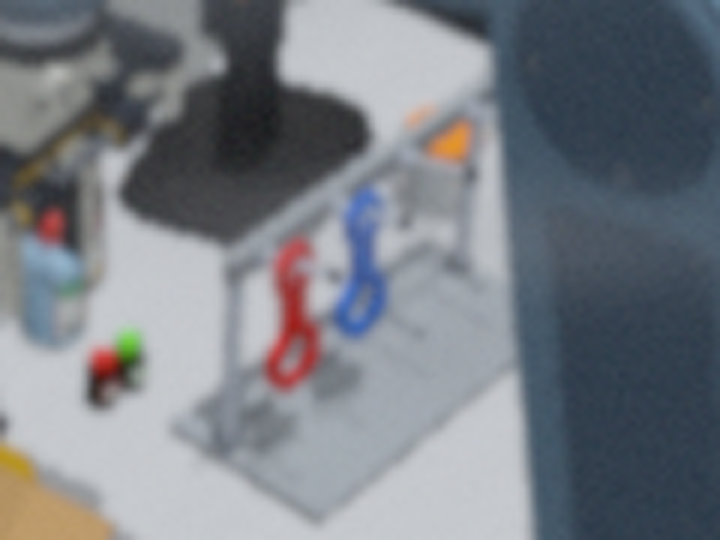

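Red (295,315) and blue (362,260) both hang. Now yellow.

```bash
python3 -m pendant '[[[-0.001,0.003,-0.03],[0,0,0],-0.2],[[-0.001,0.003,-0.06],[0,0,0],-0.2],[[-0.001,0.003,-0.08],[0,0,0],-0.2],[[-0.001,0.003,-0.101],[0,0,0],-0.2],[[-0.001,0.003,-0.101],[0,0,0],-0.2]]' | grep -E "tcp|force"
for i in 1 2 ; do python3 -m pendant '[[[0,0,0],[0,0,0],1],[[0,0,0],[0,0,0],1],[[0,0,0],[0,0,0],1]]' 20| grep -E "tcp_p|gap|force"; done
python3 -m pendant '[[[0,0,0.02],[0,0,0],1],[[0,0,0.04],[0,0,0],1],[[0,0,0.08],[0,0,0],1],[[0,0,0.12],[0,0,0],1],[[0,0,0.16],[0,0,0],1]]' | grep -E "tcp|gap|force"
python3 -m pendant '[[[0,0,0.04],[0,0,0],1],[[0,0,0.08],[0,0,0],1],[[0,0,0.09],[0,0,0],1],[[0,0,0.09],[0,0,0],1]]' | grep -E "tcp|gap|force"
python3 -m pendant '[[[-0.02,-0.04,0],[0,0,-0.07],1],[[-0.05,-0.08,0],[0,0,-0.145],1],[[-0.075,-0.11,0],[0,0,-0.145],1],[[-0.1,-0.14,0],[0,0,-0.145],1],[[-0.12,-0.17,0],[0,0,-0.145],1]]' | grep tcp
python3 -c "from h import *; pegs('t11')"
```

```text
tcp_pos: [0.6063, 0.2441, 0.0967]
tcp_rot: [3.139, 0.005, 0.099]
force: [-1.7, 0.6, -0.2]
gripper_force: 0.0
tcp_pos: [0.6106, 0.245, 0.1036]
force: [-0.3, -0.8, 0.5]
finger_gap: 0.434
gripper_force: 0.0
tcp_pos: [0.6105, 0.245, 0.1034]
force: [0.9, 0.7, 6.7]
finger_gap: 0.388
gripper_force: 20.0
tcp_pos: [0.6087, 0.2446, 0.2629]
tcp_rot: [3.14, -0.002, 0.099]
force: [2.2, 0.2, -1.1]
finger_gap: 0.382
gripper_force: 20.0
tcp_pos: [0.6106, 0.2451, 0.3567]
tcp_rot: [3.141, -0.012, 0.099]
force: [-0.5, 0.3, -0.2]
finger_gap: 0.384
gripper_force: 20.0
tcp_pos: [0.4868, 0.0744, 0.3487]
tcp_rot: [3.14, 0.001, -0.045]
598.0 [ 0.5392 -0.1578  0.1875]
579.0 [ 0.5367 -0.2302  0.1875]
129.0 [ 0.5238 -0.3127  0.1875]
107.0 [ 0.5212 -0.3873  0.1875]
```

```bash
python3 -m pendant '[[[-0.005,-0.04,0],[0,0,0],1],[[-0.012,-0.08,0],[0,0,0],1],[[-0.012,-0.12,0],[0,0,0],1],[[-0.012,-0.16,0],[0,0,0],1],[[-0.012,-0.2,0],[0,0,0],1]]' | grep tcp_p
python3 -m pendant '[[[0,-0.04,0],[0,0,0],1],[[0,-0.08,0],[0,0,0],1],[[0,-0.12,0],[0,0,0],1],[[0,-0.16,0],[0,0,0],1],[[0,-0.185,-0.02],[0,0,0],1]]' | grep tcp_p
python3 -m pendant '[[[0,0,-0.04],[0,0,0],1],[[0,0,-0.08],[0,0,0],1],[[0,0,-0.12],[0,0,0],1],[[0,0,-0.158],[0,0,0],1],[[0,0,-0.158],[0,0,0],1]]' | grep tcp_p
for i in 1 2 3 4; do python3 -m pendant '[[[0,0,0],[0,0,0],1],[[0,0,0],[0,0,0],1],[[0,0,0],[0,0,0],1]]' | grep -E "tcp"; done
python3 -c "from h import *; pegs('t12')"
```

```text
tcp_pos: [0.4763, -0.1261, 0.3494]
tcp_pos: [0.4775, -0.3143, 0.3319]
tcp_pos: [0.4723, -0.3051, 0.1634]
tcp_pos: [0.4789, -0.311, 0.1761]
tcp_rot: [3.137, -0.007, -0.045]
tcp_pos: [0.4782, -0.3103, 0.175]
tcp_rot: [3.138, -0.005, -0.046]
tcp_pos: [0.4776, -0.3099, 0.1737]
tcp_rot: [3.14, -0.003, -0.046]
tcp_pos: [0.4775, -0.3098, 0.1734]
tcp_rot: [3.14, -0.003, -0.046]
476.0 [ 0.5395 -0.1576  0.1875]
2779.0 [ 0.5252 -0.2441  0.1875]
2526.0 [ 0.518  -0.3126  0.1875]
1983.0 [ 0.516  -0.3854  0.1875]
```

```bash
python3 -m pendant '[[[0.01,-0.0015,0.0025],[0,0,0],1],[[0.02,-0.002,0.0025],[0,0,0],1],[[0.03,-0.0025,0.0025],[0,0,0],1],[[0.04,-0.003,0.0025],[0,0,0],1],[[0.049,-0.0033,0.0025],[0,0,0],1]]' | grep -E "tcp|force"
python3 -m pendant '[[[0.009,-0.0004,-0.002],[0,0,0],1],[[0.018,-0.0008,-0.005],[0,0,0],1],[[0.027,-0.0012,-0.007],[0,0,0],1],[[0.034,-0.0016,-0.009],[0,0,0],1],[[0.034,-0.0016,-0.009],[0,0,0],1]]'  | grep -E "tcp|force"
python3 -m pendant '[[[0,0,-0.004],[0,0,0],1],[[0,0,-0.004],[0,0,0],1],[[0,0,-0.004],[0,0,0],-0.1],[[0,0,-0.004],[0,0,0],-0.1],[[0,0,-0.004],[0,0,0],-0.1]]' | grep -E "tcp_p|force|gap"
python3 -m pendant '[[[0,0,0],[0,0,0],-0.1],[[0,0,0],[0,0,0],-0.1],[[0,0,0.02],[0,0,0],-0.1],[[0,0,0.04],[0,0,0],-0.1],[[0,0,0.06],[0,0,0],-0.1]]'
python3 -m pendant '[[[0,0,0.04],[0,0,0],-0.2],[[0,0,0.08],[0,0,0],-0.2],[[-0.03,0.03,0.1],[0,0,0],-0.2],[[-0.07,0.05,0.1],[0,0,0],-0.2],[[-0.1,0.08,0.1],[0,0,0],-0.2]]' | head -3
python3 -m pendant '[[[-0.03,0.04,0],[0,0,0],-0.2],[[-0.06,0.08,0],[0,0,0],-0.2],[[-0.09,0.11,0],[0,0,0],-0.2],[[-0.09,0.14,0],[0,0,0],-0.2],[[-0.09,0.18,0],[0,0,0],-0.2]]' | head -3
python3 - <<'E'
from h import *
im,W=snap('scene','s13');u,v=298,156
a=cv2.resize(im[100:300,150:400,::-1],(500,400),interpolation=cv2.INTER_CUBIC)
im,W=snap('top','t13');b=cv2.resize(im[130:230,140:420,::-1],(800,286),interpolation=cv2.INTER_CUBIC)
cv2.imwrite('pics/v13.png',cv2.resize(np.vstack([cv2.copyMakeBorder(cv2.resize(a,(390,312)),0,0,0,410,0),b]),(800,598)))
z=W[...,2];c=np.array([.559,.240]);t=.098;R=np.array([[np.cos(t),-np.sin(t)],[np.sin(t),np.cos(t)]]);q=(W[...,:2]-c)@R
for ax in(0,1):
  for s in(1,-1):
    k=(z>.12)&(z<.24)&(q[...,ax]*s>(.1,.078)[ax])&(q[...,ax]*s<.16)&(abs(q[...,1-ax])<(.03,.07)[ax])
    if ax==0:k&=z>.16
    if k.sum()>9:pf=np.polyfit(q[...,ax][k]*s,z[k],1);print('flap',ax,s,k.sum(),3.1416-np.arctan(pf[0]))
E
```

```text
tcp_pos: [0.5278, -0.3131, 0.1758]
tcp_rot: [3.14, -0.003, -0.045]
force: [0.1, -0.4, -0.1]
gripper_force: 20.0
tcp_pos: [0.5617, -0.3145, 0.166]
tcp_rot: [3.141, -0.003, -0.045]
force: [-1.0, -0.2, -1.1]
gripper_force: 20.0
tcp_pos: [0.5602, -0.3148, 0.1632]
force: [0.7, 0.5, -0.9]
finger_gap: 0.53
gripper_force: 0.0
time_s: 35.05
tcp_pos: [0.5602, -0.3146, 0.2234]
tcp_rot: [3.141, -0.002, -0.046]
force: [0.2, -0.6, -0.3]
finger_gap: 0.548
gripper_force: 0.0
time_s: 35.47
tcp_pos: [0.4659, -0.2409, 0.3244]
tcp_rot: [3.137, -0.006, -0.046]
time_s: 35.88
tcp_pos: [0.374, -0.0601, 0.3233]
tcp_rot: [3.139, -0.004, -0.049]
flap 0 1 290 2.8801519368606296
flap 0 -1 301 2.77591904127835
flap 1 1 990 2.6594055126970737
flap 1 -1 686 2.401860634133585
```

View pics/v13.png

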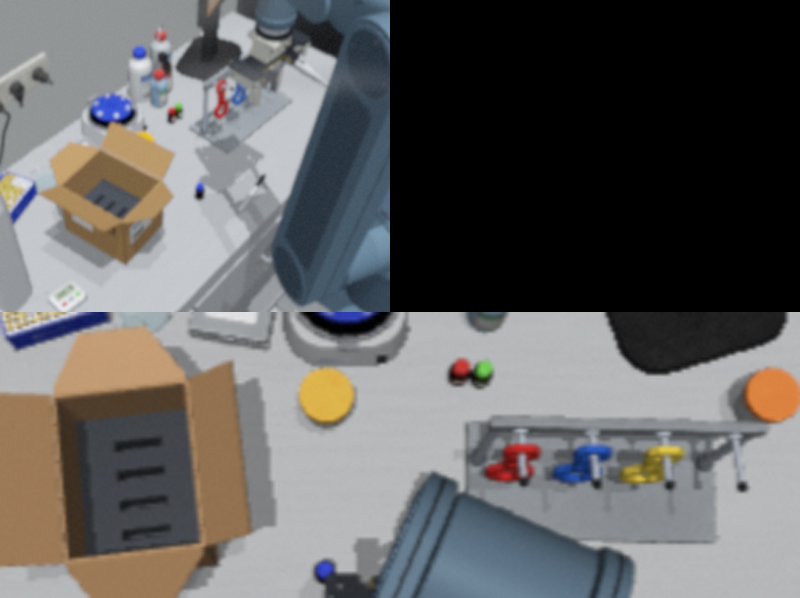

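The picture shows the carton empty, all its flaps back, and red, blue and yellow hanging on pegs a, b and c. The cup, vial and timer are where they started.

```bash
for i in 1 2 3 4; do python3 -m pendant '[[[0,0,0],[0,0,0],-0.2],[[0,0,0],[0,0,0],-0.2],[[0,0,0],[0,0,0],-0.2],[[0,0,0],[0,0,0],-0.2],[[0,0,0],[0,0,0],-0.2]]' | grep -E "time"; done
python3 -c "
from bench import bot
print(bot.close_job())"
```

```text
time_s: 36.4
time_s: 36.82
time_s: 37.23
time_s: 37.65
the job is handed in; nothing more can be done
None
```

The job is handed in at about 38 s: all four flaps are folded back (2.4 rad or more), the three wrenches present (red, blue, yellow; no green) hang on pegs a, b and c, and the timer, cup and vial were left alone; the hand-in returned no verdict.

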